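# Shift the bench gearbox into gear through its L-shaped gate

### The arm

A 6-joint arm with a two-finger parallel gripper is mounted at the origin on a cart in front of the work surface, level with it; the furniture and walls round the work are solid. World frame = base frame: x ahead of the robot, y to its left, z up, the work surface at z = 0. Lengths are in m, angles in rad, forces in N, time in s.
With the tool pointing down it reaches from about 0.25 to 0.85 m from the base axis. Payload 12.5 kg.
Tool frame: the origin (TCP) lies midway between the tips of the shut fingers; the grasp point (between the pads) lies 19 mm behind it; y points along the fingers, x is the direction in which the jaws open and shut, and the axes are right-handed (so a half turn about y gives the same grasp; the last joint's range is limited). The gripper opens to 93 mm and grips with 3 to 60 N. Pads are 15 mm wide; open, the fingers measure 128 mm over their backs; the gripper's body (75 mm by 188 mm) begins 65 mm behind the grasp point.
Start: joints at [1.231, 0.351, 1.652, -0, 1.139, -0.085], TCP at [0.139, 0.532, 0.219] pointing down, gripper open.
Joint ranges: [-2.75, 2.75], [-0.79, 2.1], [0.01, 2.65], [-1.57, 4.71], [0.07, 3.14], [-2.87, 2.87]. Speed limits (rad/s): [2.22, 2.22, 2.79, 3.14, 3.14, 3.14].

### API

Orientations are given as [roll, pitch, yaw] about the fixed x, y, z axes, in that order (R = Rz(yaw) Ry(pitch) Rx(roll)).
In Python, from workcell import manip gives the robot as it stands.
- The arm moves only by the tool apply_moves, never from a script. Its argument "deltas" is one flat list of numbers, 4 for each row, row after row: the shift along the tool's x, y, z in m, then the turn about the tool's y in rad. In form: [x, y, z, spin, x, y, z, spin, ...]. A call has 1 to 12 rows; each row is the pose to reach, as a shift and turn from the pose commanded when the call began, along the tool's axes at that moment; what a row does not reach only later rows make up. A row lasts 1/10 s, in which the tool goes at most 50 mm and 8.59 degrees, less where a joint would pass 70% of its speed; a pose out of reach is approached as far as the arm can. A call with a gripper value outside its range is refused whole. "claw" is the finger opening in m, from 0 to 0.093, set as the call begins (left out, the last holds). The fingers move at their own pace and stop on an object; "grip_force" is the grip in N (left out, the last holds). Time passes only in rows, so rows that repeat a pose let the fingers close. It gives the time, the measured TCP pose, the force and the opening at its end, in the units of the state.
- manip.sense(): the state, without advancing time (a new reading comes with each control period).
- manip.capture(name): name is "side" or "top" or "wrist"; returns a dict with "frame" (480x640x3 uint8, red, green, blue), "fx", "fy", "cx", "cy" (pixels), "R" (3x3) and "t" (3): a world point X has camera coordinates R X + t. Camera axes: x right, y down, z forward; pixel columns grow to the right and rows downward; lengths in m; the calibration is good to about 2 mm. A picture is of the moment at which its call begins. There is no depth.
- manip.close_job(): hands the job in, once; it reports no verdict.
The state is a dict: "clock": time; "joint_pos": joint angles; "joint_vel": joint speeds; "tau": joint torques, N m; "position": TCP position; "tcp_rot": TCP orientation; "contact_force": force on the tool from outside, world axes, zero at the start; "torque": the same for the moment, N m; "width": finger opening in m.
Only numpy, scipy, OpenCV 4.12 (cv2) and the standard library are available. Lean on these libraries where they do the work, as an engineer would, in place of code of your own. Each camera call takes 0.05 s, during which the arm holds its last target. There are 200 camera calls.

### The job

Put the small green gearbox into gear: with the fingertips, push the red shift knob along the long leg of its L-shaped slot to the corner, then push it along the short leg, fully home at the end with the green mark. Only push the knob, do not grip it, and leave the loose nut, bolt and shackle where they lie.

Things in the scene. Friction and masses are not known exactly. Their poses are not given: they have to be found in the camera images.
- gearbox: Small green gearbox bolted to the bench, fixed: 96 (x) x 116 (y) mm, low feet at both y sides (8 mm high, to y = +-75), shaft stub on +x. Origin: centre of its underside, z up. Its flat steel top at z = 39 mm has an L slot 15 mm wide: long leg along y at x = -22 from y = 32 (yellow mark) to the corner at y = -32, short leg from there along +x to x = 22 (green mark); pin play 2 mm all round.
- knob (a point): Centre of the upright red round knob, 57 mm above the bench: diameter 24 mm, from 43 to 73 mm above the bench (4 mm gap over the plate). Stands on an 11 mm pin through the slot, held captive and upright by a flange below. Slides with a push of a few newtons, stays where left. Starts in the long leg within 20 mm of its yellow-mark end.
- slot_start (a point): Point on the slot's centre line at the yellow-marked end of the long leg, at the height of the plate's top (39 mm above the bench). Axes as the gearbox.
- slot_corner (a point): Point on the slot's centre line at the corner, at the height of the plate's top (39 mm above the bench).
- slot_end (a point): Point on the slot's centre line at the green-marked end of the short leg, at the height of the plate's top (39 mm above the bench): the knob's axis must end here.
- hex_nut: Loose steel hexagon nut, 35 x 40 x 18 mm, lying on the bench at the -y side of the gearbox. Origin under its centre. Not to be disturbed.
- hex_bolt: Loose steel hexagon bolt, 88 mm long, 35 mm head, lying on the bench at the +y side of the gearbox. Not to be disturbed.
- bow_shackle: Loose bow shackle, 103 x 80 x 19 mm, lying flat on the bench to the left (+y) of the gearbox and bolt. Not to be disturbed.
Mind the look-alikes: they are no part of the job. Of the things that look like the part that bears knob, the middle-sized one is meant.

How it is judged:
By the outcome, as a careful person would: the job done as asked, in the order asked, and still so for the second after the job is handed in, with the robot touching nothing.
It also fails if it takes over 45 s, if anything falls off the work surface, if the arm or the gripper's body presses on something with over 40 N, if the wrist force passes 120 N, or if a joint passes its speed limit or range.

## Working session

There is one attempt and no reset: what is moved stays moved. The work goes in short steps, Python scripts to look and compute and a tool call to move; the robot and the scene stay as the last step left them, time stands still between calls to the robot, and variables do not carry over. Pictures are saved under pics/ and viewed, about 8 in all and at most 12, crops included, and the job is handed in when it is done.

Besides the shell and the picture viewer there is one more tool, called in YAML: its name, and indented under it one key for each argument. apply_moves: Moves the arm, as the interface text tells. Its arguments: {"type":"object","properties":{"deltas":{"type":"array","items":{"type":"number"}},"claw":{"type":"number"},"grip_force":{"type":"number"}},"required":["deltas"]}

```bash
mkdir -p pics; python3 - <<'E'
from workcell import manip
import cv2,numpy as np,pickle
d={}
for n in("top","side"):
    c=manip.capture(n);d[n]=c;cv2.imwrite(f"pics/{n}0.png",c["frame"][:,:,::-1])
    print(n,c["fx"],c["fy"],c["cx"],c["cy"],np.round(c["R"],3).tolist(),np.round(c["t"],3))
pickle.dump(d,open("cap0.pkl","wb"))
s=manip.sense();print(s)
E
```

```text
top 438.4212322748217 438.4212322748217 322.8572577863368 243.08586698891546 [[0.007, -1.0, -0.004], [-0.989, -0.006, -0.151], [0.151, 0.005, -0.989]] [-0.13   0.46   0.853]
side 579.4481460275554 579.4481460275554 325.50542951903753 241.68002282652554 [[0.8, -0.6, -0.023], [-0.241, -0.286, -0.928], [0.55, 0.747, -0.373]] [-0.461  0.137  0.768]
{'clock': 0.1, 'joint_pos': array([ 1.23142967e+00,  3.51185608e-01,  1.65233466e+00,  7.81838271e-06,
        1.13912493e+00, -8.45951820e-02]), 'joint_vel': array([ 1.13999246e-03, -1.72509048e-03, -3.93639890e-04,  1.49943164e-03,
        7.35121955e-06, -1.04536503e-03]), 'tau': array([ 1.91617029e-03, -4.98022878e+01, -2.85707849e+01,  7.00617861e-02,
        2.38804804e-02, -4.42777412e-05]), 'position': array([0.13848198, 0.53196479, 0.21816316]), 'tcp_rot': array([-1.57070032e+00,  1.04818004e-03,  1.31602163e+00]), 'contact_force': array([-0.59857146,  0.33816096,  0.26930707]), 'torque': array([-0.01829399, -0.03947641,  0.01029282]), 'width': 0.09338261842612623}
```

View pics/top0.png

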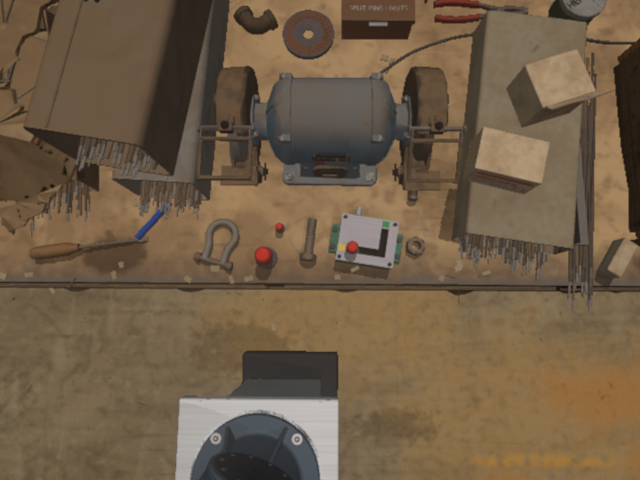

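View pics/side0.png

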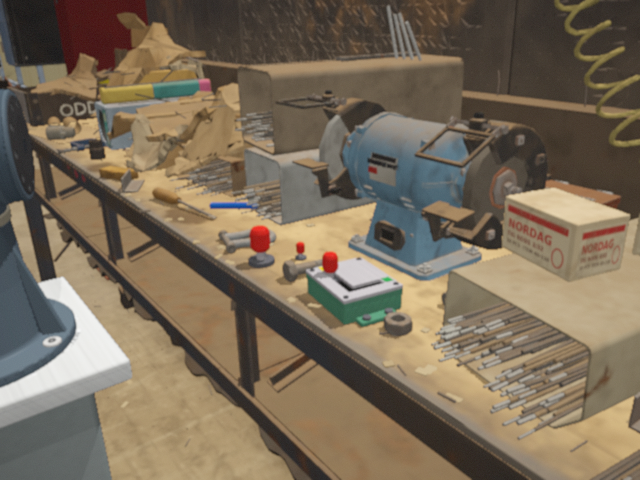

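```bash
python3 - <<'E'
import cv2,pickle,numpy as np
d=pickle.load(open("cap0.pkl","rb"))
a=cv2.resize(d["top"]["frame"][195:285,320:440],None,fx=6.6,fy=6.6,interpolation=cv2.INTER_CUBIC)[:,:790]
b=cv2.resize(d["side"]["frame"][235:335,240:420],None,fx=4.4,fy=4.4,interpolation=cv2.INTER_CUBIC)
cv2.imwrite("pics/cropt.png",a[:,:,::-1]);cv2.imwrite("pics/crops.png",b[:,:,::-1])
E
```

```text
(no output)
```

View pics/cropt.png

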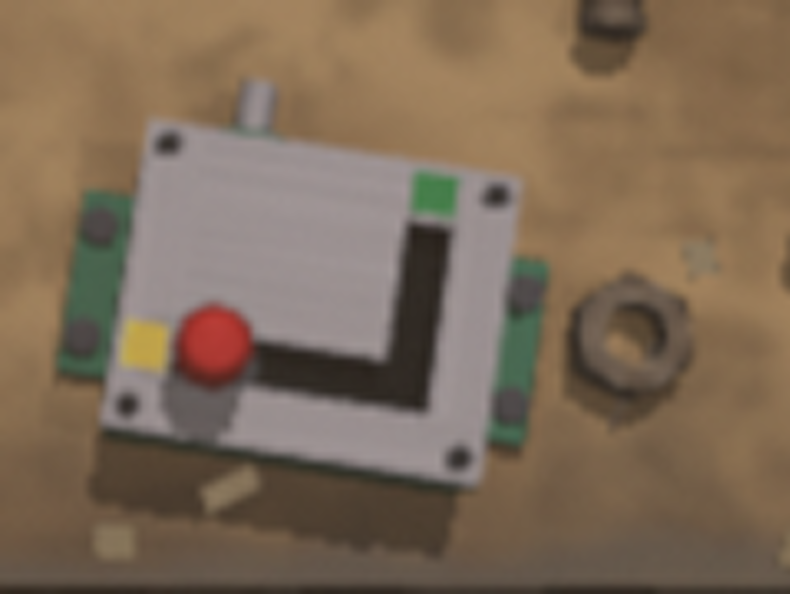

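View pics/crops.png

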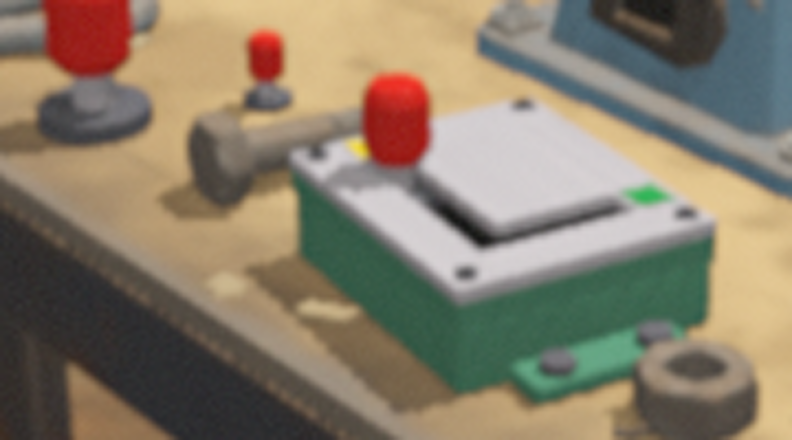

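Red knobs in the top view: a large one at (263,255) on a round base, a small one at (280,227), and the middle-sized one at (353,247). The last stands in the L slot of the green gearbox, so it is the one meant. The crops confirm this: yellow mark to its left, green mark upper right, nut at right. It sits about 10 mm from the yellow end.

```bash
cat > h.py <<'E'
import numpy as np
from scipy.optimize import least_squares
def proj(c,X):
    p=np.asarray(X)@np.array(c["R"]).T+np.array(c["t"]); return np.c_[c["fx"]*p[:,0]/p[:,2]+c["cx"],c["fy"]*p[:,1]/p[:,2]+c["cy"]]
def ray(c,uv,z):
    R=np.array(c["R"]);o=-R.T@c["t"];d=R.T@[(uv[0]-c["cx"])/c["fx"],(uv[1]-c["cy"])/c["fy"],1]
    return o+d*(z-o[2])/d[2]
def g2w(g,P):
    P=np.atleast_2d(P);c,s=np.cos(g[2]),np.sin(g[2]); return P@np.array([[c,s],[-s,c]])+g[:2]
E
python3 - <<'E'
from h import *
import pickle
d=pickle.load(open("cap0.pkl","rb"))
ct=lambda u:(np.array(u)+.5)/6.6-.5+[320,195]
cs=lambda u:(np.array(u)+.5)/4.4-.5+[240,235]
L=np.array([[48,58],[48,-58],[-48,-58],[-48,58],[-29.5,-39.5],[-14.5,-24.5],[29.5,-39.5],[29.5,-24.5]])/1e3
uvt=ct([[148,122],[523,180],[480,488],[103,433],[428,411],[388,360],[450,228],[408,222]])
uvs=cs([[528,98],[716,224],[460,300],[290,153]])
f3=lambda g,l:np.c_[g2w(g,l),np.full(len(l),.039)]
ft=lambda g:(proj(d["top"],f3(g,L))-uvt).ravel()
fs=lambda g:(proj(d["side"],f3(g,L[:4]))-uvs).ravel()
for n,f in(("top",ft),("side",fs),("both",lambda g:np.r_[ft(g),fs(g)])):
    r=least_squares(f,[.45,-.1,-.1]);print(n,r.x.round(4),np.abs(r.fun).max().round(2))
g=r.x
for n,uv,z in(("top",ct([214,344]),.065),("side",cs([397,120]),.058)):
    w=ray(d[n],uv,z)[:2];c,s=np.cos(g[2]),np.sin(g[2]);print(n,w,np.array([[c,s],[-s,c]])@(w-g[:2]))
print(g2w(g,np.array([[-22,32],[-22,-32],[22,-32]])/1e3))
for n,u in(("nut",ct([632,335])),("bolthead",[306,257]),("bolttip",[311,220]),("bigknob",[263,255]),("small",[280,227]),("motorbaseR",[375,184]),("motorbaseL",[285,184]),("grinderR",[412,200])):print(n,ray(d["top"],u,.01)[:2].round(3))
print(g)
E
```

```text
top [ 0.4658 -0.2163 -0.1429] 0.91
side [ 0.4616 -0.2205 -0.1506] 1.11
both [ 0.465  -0.2168 -0.145 ] 2.82
top [ 0.4491458  -0.18436846] [-0.02036314  0.02980943]
side [ 0.44492728 -0.18869699] [-0.02391171  0.0249166 ]
[[ 0.44784275 -0.1819643 ]
 [ 0.43859217 -0.24529223]
 [ 0.48213012 -0.251652  ]]
nut [ 0.461 -0.319]
bolthead [ 0.435 -0.092]
bolttip [ 0.513 -0.102]
bigknob [ 0.438 -0.003]
small [ 0.498 -0.037]
motorbaseR [ 0.592 -0.237]
motorbaseL [ 0.591 -0.046]
grinderR [ 0.558 -0.315]
[ 0.46498644 -0.21680815 -0.14504843]
```

apply_moves:
  deltas: [-0.024, 0, -0.02, -0.01, -0.048, 0, -0.04, -0.02, -0.072, 0, -0.06, -0.03, -0.096, 0, -0.08, -0.04, -0.12, 0, -0.1, -0.05, -0.144, 0, -0.12, -0.06, -0.168, 0, -0.14, -0.07, -0.192, 0, -0.16, -0.08, -0.216, 0, -0.18, -0.09, -0.24, 0, -0.2, -0.1, -0.264, 0, -0.22, -0.11, -0.288, 0, -0.24, -0.11]
  claw: 0
  grip_force: 20

```text
clock: 1.3
position: [0.2985, 0.1918, 0.2186]
tcp_rot: [-1.571, 0.0, 1.427]
contact_force: [-0.4, 0.3, 0.3]
width: 0.0026
```

apply_moves:
  deltas: [-0.026, 0, -0.017, 0, -0.052, 0, -0.034, 0, -0.078, 0, -0.051, 0, -0.104, 0, -0.068, 0, -0.13, 0, -0.085, 0, -0.156, 0, -0.102, 0, -0.182, 0, -0.119, 0, -0.208, 0, -0.136, 0, -0.234, 0, -0.153, 0, -0.26, 0, -0.17, 0, -0.286, 0, -0.187, 0, -0.31, 0, -0.202, 0]

```text
clock: 2.5
position: [0.4537, -0.1442, 0.2184]
tcp_rot: [-1.57, -0.0, 1.426]
contact_force: [0.4, 0.5, 0.3]
width: 0.0002
```

```bash
python3 - <<'E'
from workcell import manip
import cv2,numpy as np,pickle
c=manip.capture("wrist");pickle.dump(c,open("w1.pkl","wb"));cv2.imwrite("pics/w1.png",c["frame"][:,:,::-1])
s=manip.sense();print(s["position"],s["tcp_rot"],s["contact_force"])
E
```

```text
[ 0.45508618 -0.14692414  0.21845502] [-1.57163944e+00  1.04972643e-03  1.42484388e+00] [-1.50567297 -0.99200619 -0.45107671]
```

View pics/w1.png

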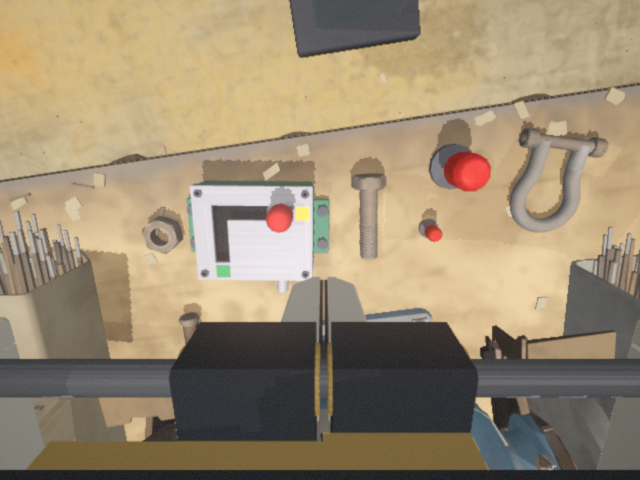

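The wrist picture shows the plate with corners at about (191,185), (313,184), (313,279) and (197,279), the knob at (279,217) near the yellow mark, and the bolt at (370,215). The closed fingers are above. I'll refit the pose with this view.

```bash
python3 - <<'E'
from h import *
import pickle,cv2
c=pickle.load(open("w1.pkl","rb"))
im=c["frame"]
hsv=cv2.cvtColor(im,cv2.COLOR_RGB2HSV)
def blob(lo,hi,box):
    m=cv2.inRange(hsv,np.array(lo),np.array(hi));x0,y0,x1,y1=box;k=np.zeros_like(m);k[y0:y1,x0:x1]=m[y0:y1,x0:x1];M=cv2.moments(k,True);return M["m10"]/M["m00"],M["m01"]/M["m00"],M["m00"]
print("R",np.round(c["R"],3).tolist(),"cam",-np.array(c["R"]).T@c["t"])
kn=blob((0,150,80),(8,255,255),(262,200,296,236));ye=blob((20,120,120),(35,255,255),(294,204,312,224));gr=blob((50,100,80),(85,255,255),(212,262,234,280));print(kn,ye,gr)
L=np.array([[-48,-58],[-48,58],[48,58],[48,-58],[-29.5,-39.5]])/1e3
uv=np.array([[191,185],[313,184],[313,279],[197,279],[213,206]],float)
f=lambda g:(proj(c,np.c_[g2w(g,L),np.full(len(L),.039)])-uv).ravel()
r=least_squares(f,[.465,-.217,-.145]);g=r.x;print(g,np.round(r.fun,1))
cc,s=np.cos(g[2]),np.sin(g[2]);T=np.array([[cc,s],[-s,cc]])
for p,z in((kn,.065),(ye,.039),(gr,.039)):
    w=ray(c,p,z)[:2];print(w,T@(w-g[:2]))
E
```

```text
R [[0.145, 0.99, 0.001], [0.948, -0.139, 0.286], [0.283, -0.04, -0.958]] cam [ 0.37614835 -0.13273234  0.38423103]
(278.62439024390244, 219.39268292682928, 410.0) (301.95522388059703, 213.3134328358209, 134.0) (222.94059405940595, 270.9009900990099, 101.0)
[ 0.46715157 -0.21417085 -0.15142789] [-0.8 -0.1  0.1  1.6  0.2  0.5  2.3 -0.2 -1.6 -1.8]
[ 0.45008678 -0.18354007] [-0.02149016  0.02770605]
[ 0.45341665 -0.16430559] [-0.02109991  0.04722273]
[ 0.500825   -0.25304184] [ 0.03915178 -0.03334654]
```

apply_moves:
  deltas: [0, 0.02, 0, 0, 0, 0.045, 0, 0, 0, 0.07, 0, 0, 0, 0.095, 0, 0, 0, 0.12, 0, 0, 0, 0.14, 0, 0, 0, 0.155, 0, 0, 0, 0.162, 0, 0, 0, 0.166, 0, 0, 0, 0.166, 0, 0]

```text
clock: 3.55
position: [0.4534, -0.1428, 0.0527]
tcp_rot: [-1.571, -0.0, 1.426]
contact_force: [-0.1, -0.6, -0.2]
width: 0.0004
```

```bash
python3 - <<'E'
from workcell import manip
import cv2,numpy as np,pickle
c=manip.capture("wrist");d=manip.capture("side")
a=cv2.resize(c["frame"],(480,360));b=cv2.resize(d["frame"][220:340,260:420],(480,360))
cv2.imwrite("pics/w2.png",np.vstack([a,b])[:600,:,::-1] if 0 else np.hstack([cv2.resize(a,(400,300)),cv2.resize(b,(400,300))])[:,:,::-1])
s=manip.sense();print(s["position"],s["contact_force"])
E
```

```text
[ 0.45372935 -0.14296289  0.05319039] [ 0.03458907 -0.21000786  1.19368853]
```

View pics/w2.png

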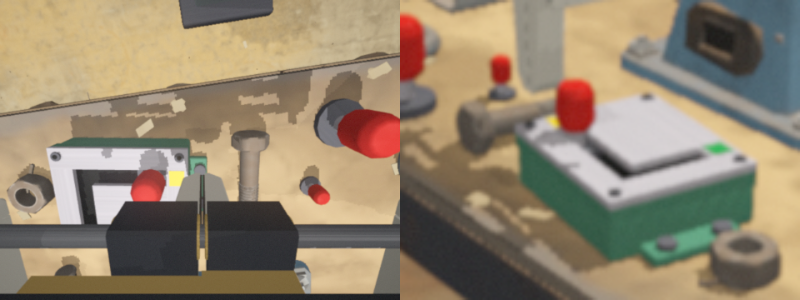

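apply_moves:
  deltas: [-0.004, 0, -0.001, 0, -0.01, 0, -0.001, 0, -0.016, 0, -0.001, 0, -0.022, 0, -0.001, 0, -0.028, 0, -0.001, 0, -0.034, 0, -0.001, 0, -0.04, 0, -0.001, 0, -0.046, 0, -0.001, 0, -0.052, 0, -0.001, 0, -0.058, 0, -0.001, 0, -0.064, 0, -0.001, 0, -0.066, 0, -0.001, 0]

```text
clock: 4.85
position: [0.4448, -0.2089, 0.0526]
tcp_rot: [-1.571, 0.0, 1.426]
contact_force: [-0.7, 0.3, -0.0]
width: 0.0003
```

apply_moves:
  deltas: [-0.002, 0, 0, 0, -0.004, 0, 0, 0, -0.006, 0, 0, 0]

```text
clock: 5.15
position: [0.444, -0.2143, 0.0526]
tcp_rot: [-1.571, -0.0, 1.426]
contact_force: [-1.3, -0.1, 0.3]
width: 0.0003
```

```bash
python3 - <<'E'
from workcell import manip
import cv2,numpy as np
c=manip.capture("wrist");d=manip.capture("side")
a=c["frame"][120:360,0:320];b=d["frame"][220:340,260:420]
cv2.imwrite("pics/w3.png",np.hstack([cv2.resize(x,(400,300),interpolation=cv2.INTER_CUBIC) for x in(a,b)])[:,:,::-1])
E
```

```text
(no output)
```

View pics/w3.png

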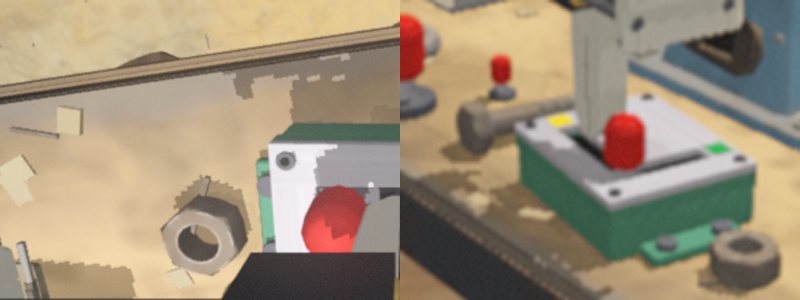

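The knob is moving ahead of the fingers along the long leg and isn't yet in the corner. I'll keep pushing in small steps until the force rises.

apply_moves:
  deltas: [-0.002, 0, 0, 0, -0.004, 0, 0, 0, -0.006, 0, 0, 0, -0.007, 0, 0, 0]

```text
clock: 5.65
position: [0.443, -0.2212, 0.0527]
tcp_rot: [-1.571, -0.0, 1.426]
contact_force: [0.9, 2.9, 1.4]
width: 0.0002
```

apply_moves:
  deltas: [-0.001, 0, 0, 0, -0.002, 0, 0, 0]

```text
clock: 5.85
position: [0.4427, -0.2229, 0.0527]
tcp_rot: [-1.571, -0.001, 1.426]
contact_force: [1.2, 8.5, 4.6]
width: 0.0005
```

apply_moves:
  deltas: [-0.001, 0, 0, 0, -0.002, 0, 0, 0]

```text
clock: 6.05
position: [0.4425, -0.2236, 0.0528]
tcp_rot: [-1.57, -0.003, 1.425]
contact_force: [3.6, 18.8, 9.3]
width: 0.0006
```

apply_moves:
  deltas: [0.008, 0, 0, 0, 0.018, 0, 0, 0, 0.018, -0.02, 0, 0, 0.018, -0.045, 0, 0, 0.018, -0.06, 0, 0, 0.01, -0.06, 0.012, 0, 0, -0.06, 0.025, 0, -0.01, -0.06, 0.038, 0, -0.02, -0.06, 0.04, 0, -0.02, -0.06, 0.04, 0]

```text
clock: 7.05
position: [0.3994, -0.2401, 0.1122]
tcp_rot: [-1.57, 0.0, 1.425]
contact_force: [0.2, -0.1, -0.7]
width: 0.0004
```

```bash
cat >> h.py <<'E'
G=np.array([.466,-.2155,-.147])
def w2g(w,g=G):
    c,s=np.cos(g[2]),np.sin(g[2]);return np.array([[c,s],[-s,c]])@(np.asarray(w)[:2]-g[:2])
E
python3 - <<'E'
from workcell import manip
from h import *
import cv2
s=manip.sense();print(s["position"],w2g(s["position"]),s["contact_force"])
ims=[]
for n,z,g in(("wrist",.065,G),("top",.065,G),("side",.058,np.array([.4616,-.2205,-.1506]))):
    c=manip.capture(n);h=cv2.cvtColor(c["frame"],cv2.COLOR_RGB2HSV);m=cv2.inRange(h,np.array((0,150,70)),np.array((8,255,255)))
    k,_,st,ce=cv2.connectedComponentsWithStats(m)
    for i in range(1,k):
        if st[i,4]>60: print(n,ce[i],st[i,4],w2g(ray(c,ce[i],z),g).round(4))
    f=c["frame"];ims.append(cv2.resize(f if n=="wrist" else f[195:285,320:440] if n=="top" else f[220:340,260:420],(400,300)))
cv2.imwrite("pics/p4.png",np.hstack([ims[0],ims[2]])[:,:,::-1])
E
```

```text
[ 0.39936095 -0.24009096  0.11216297] [-0.06231848 -0.03408645] [ 0.20030294 -0.05727405 -0.73140937]
wrist [634.91039427 245.07526882] 279 [-0.0709  0.1571]
wrist [598.25531915 319.15087041] 517 [-0.0201  0.1456]
top [456.95360825   2.03608247] 194 [ 0.5343 -0.117 ]
top [457.05445545  17.66336634] 202 [ 0.498  -0.1212]
top [262.92765957 254.92765957] 235 [-0.0638  0.1975]
side [106.90841121  28.30420561] 2140 [ 2.1887 16.1455]
side [538.78596491 220.53333333] 285 [ 0.3689 -0.0032]
side [259.51467269 238.40632054] 443 [-0.0742  0.1711]
side [603.41666667 231.59444444] 180 [ 0.4159 -0.0943]
side [299.91780822 247.04109589] 73 [-0.0339  0.1034]
side [351.11333333 278.20333333] 300 [-0.0227 -0.0348]
```

View pics/p4.png

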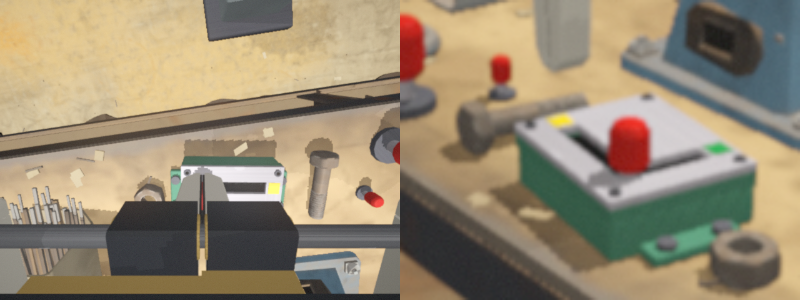

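The side view puts the knob at local (-22.7, -34.8) mm, so it's in the corner. Next I'll lower the fingers on the robot side and push along +x (tool −z).

apply_moves:
  deltas: [0.001, 0.02, 0, 0, 0.002, 0.04, 0, 0, 0.002, 0.054, 0, 0, 0.002, 0.06, 0, 0, 0.002, 0.06, 0, 0]

```text
clock: 7.7
position: [0.4002, -0.2368, 0.0521]
tcp_rot: [-1.57, -0.001, 1.426]
contact_force: [-0.6, -0.1, -0.1]
width: 0.0006
```

apply_moves:
  deltas: [0, 0, -0.006, 0, 0, 0, -0.012, 0, 0, 0, -0.018, 0, 0, 0, -0.023, 0, 0, 0, -0.028, 0, 0, 0, -0.033, 0, 0, 0, -0.038, 0, 0, 0, -0.043, 0, 0, 0, -0.048, 0, 0, 0, -0.053, 0, 0, 0, -0.057, 0]

```text
clock: 8.8
position: [0.4571, -0.2455, 0.0526]
tcp_rot: [-1.571, 0.0, 1.426]
contact_force: [0.3, 0.3, 0.3]
width: 0.0002
```

apply_moves:
  deltas: [0, 0, -0.002, 0, 0, 0, -0.004, 0]

```text
clock: 9.0
position: [0.4607, -0.246, 0.0526]
tcp_rot: [-1.571, -0.0, 1.426]
contact_force: [-1.0, 0.5, 0.4]
width: 0.0002
```

apply_moves:
  deltas: [0, 0, -0.002, 0, 0, 0, -0.003, 0]

```text
clock: 9.2
position: [0.4637, -0.2464, 0.0526]
tcp_rot: [-1.571, -0.0, 1.426]
contact_force: [-0.6, 0.8, 0.8]
width: 0.0005
```

apply_moves:
  deltas: [0, 0, -0.001, 0, 0, 0, -0.002, 0]

```text
clock: 9.4
position: [0.4652, -0.2465, 0.0526]
tcp_rot: [-1.57, -0.0, 1.426]
contact_force: [-5.0, 0.6, 1.8]
width: 0.0003
```

apply_moves:
  deltas: [0, 0, -0.001, 0, 0, 0, -0.001, 0]

```text
clock: 9.6
position: [0.4658, -0.2465, 0.0524]
tcp_rot: [-1.569, -0.001, 1.426]
contact_force: [-5.1, 0.7, 2.7]
width: 0.0009
```

apply_moves:
  deltas: [0, 0, -0.001, 0, 0, 0, -0.001, 0]

```text
clock: 9.8
position: [0.4663, -0.2465, 0.0524]
tcp_rot: [-1.568, -0.001, 1.426]
contact_force: [-7.4, 1.1, 3.6]
width: 0.0002
```

apply_moves:
  deltas: [0, 0, -0.001, 0, 0, 0, -0.001, 0]

```text
clock: 10.0
position: [0.4668, -0.2465, 0.0523]
tcp_rot: [-1.567, -0.001, 1.426]
contact_force: [-10.1, 2.2, 5.0]
width: 0.0003
```

apply_moves:
  deltas: [0, 0, -0.001, 0, 0, 0, -0.002, 0, 0, 0, -0.002, 0]

```text
clock: 10.3
position: [0.4673, -0.2463, 0.052]
tcp_rot: [-1.563, -0.002, 1.426]
contact_force: [-16.5, 1.2, 9.4]
width: 0.0007
```

apply_moves:
  deltas: [0, 0, 0.006, 0, 0, 0, 0.016, 0, 0, 0, 0.026, 0, 0, -0.02, 0.03, 0, 0, -0.045, 0.035, 0, 0, -0.075, 0.04, 0, 0, -0.105, 0.05, 0, 0.03, -0.125, 0.05, 0, 0.06, -0.125, 0.05, 0, 0.09, -0.125, 0.05, 0, 0.12, -0.125, 0.05, 0, 0.12, -0.125, 0.05, 0]

```text
clock: 11.5
position: [0.4381, -0.1191, 0.1777]
tcp_rot: [-1.571, -0.0, 1.428]
contact_force: [-0.5, -0.1, 0.3]
width: 0.0005
```

```bash
python3 - <<'E'
from workcell import manip
from h import *
import cv2
s=manip.sense();print(s["position"],s["contact_force"],s["clock"])
ims=[]
for n,z,g in(("wrist",.065,G),("top",.065,G),("side",.058,np.array([.4616,-.2205,-.1506]))):
    c=manip.capture(n);h=cv2.cvtColor(c["frame"],cv2.COLOR_RGB2HSV);m=cv2.inRange(h,np.array((0,150,70)),np.array((8,255,255)))
    k,_,st,ce=cv2.connectedComponentsWithStats(m)
    for i in range(1,k):
        p=w2g(ray(c,ce[i],z),g)
        if st[i,4]>60 and abs(p).max()<.06: print(n,ce[i],st[i,4],p.round(4))
    f=c["frame"];ims.append(cv2.resize(f if n=="wrist" else f[195:285,320:440] if n=="top" else f[220:340,260:420],(400,300)))
cv2.imwrite("pics/p5.png",np.hstack([ims[0],ims[2]])[:,:,::-1])
E
```

```text
[ 0.43807735 -0.11913091  0.17774012] [-0.46647229 -0.13587837  0.2693226 ] 11.5
wrist [176.19455782 302.07891156] 735 [ 0.0222 -0.0312]
top [387.80555556 229.11111111] 72 [ 0.024  -0.0361]
side [379.39310345 270.06206897] 290 [ 0.0251 -0.0324]
```

View pics/p5.png

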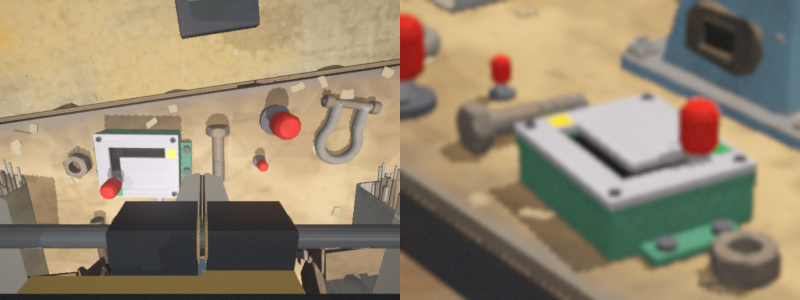

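The knob sits at the green end, the views give local x of 22–25 mm, and the nut, bolt and shackle look undisturbed. The robot is clear, so I'll hand in.

```bash
python3 -c "
from workcell import manip
print(manip.close_job())"
```

```text
the job is handed in; nothing more can be done
None
```

The gearbox is in gear: I pushed the red knob with closed fingertips along the long leg to the corner, then along the short leg to the green-marked end. I never gripped it. The job was handed in at about 11.7 s on the robot's clock.

- **Stops felt:** the push force rose to about 19 N at the corner and 16.5 N at the green end, each where the slot should end.
- **Final position:** with the arm withdrawn and reading no contact force, the cameras put the knob at these gearbox coordinates, against a nominal (22, -32) mm:

| Camera | Knob position (mm) |
|---|---|
| Wrist | (22.2, -31.2) |
| Side | (25.1, -32.4) |
| Top (partly hidden by the arm) | (24, -36) |

- **Disagreement:** these readings differ by 3–5 mm. The top and side cameras had already disagreed by about 4–5 mm on the gearbox position. I relied mainly on the stop force and the wrist view.
- **Loose parts:** in the final wrist view the nut, bolt and shackle looked undisturbed; I did not measure their positions again.

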